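# Transfer a hanging cover carrier to the next rail and latch it

### The job

Lift the hanging carrier that is next to the gap over the end stop of its rail, and hang it at the near end of the next rail, just past that rail's own end stop. Then slide it along that rail, over the spring catch and against the spring buffer, until the catch snaps up behind it and holds it there; let go of it. Be gentle, the painted covers and rails must not be knocked or jammed (no more than about 25 N), and leave the queued carrier and the loose tools on the bench where they are.

Things in the scene. Friction and masses are not known exactly. Their poses are not given: they have to be found in the camera images.
- carrier: Carrier to move, the one beside the gap: rigid steel hook hanging on a rail, white sheet-metal cover below, 0.26 to 0.43 kg. Origin: centre of the underside of its black glider (23 mm in x, 30 in y, 12 high), which rests on the rail top. z up, y along the rail. The cover is 90 mm in y, 12 in x, from 64 to 144 mm below the origin.
- grip (a point): Centre of the carrier's plain steel grip block, 30 mm above the carrier's origin: stands on the glider, 14 mm wide in x (across the rail), 22 in y, 36 high. Grip it from above.
- foot (a point): Top of the hook's foot, 60 mm under the glider. Below the glider a lip (14 mm down, at x = -11.5 to -7.5) and a back leg (66 mm down, at x = 7.5 to 11.5) pass either side of the rail with 2.5 mm play each. The leg carries the foot, which lies under the rail: inside the hook the rail allows at most 43 mm of lift. 18 mm clears an end stop; over 29 mm the lip clears it too.
- queued: Second carrier, farther back on the same rail; same hook and grip block, cover 90 mm wide but only 60 high. Same origin and axes. To be left alone.
- rail_in: Rail on which both carriers start: level steel flat bar 10 mm wide, 16 high, top at z = 200 mm. Origin: on the bench under its free end beside the gap; the bar runs 290 mm from there along its own -y to a post. Fixed.
- in_stop (a point): Top of that rail's end stop: a steel upright 10 mm wide, 8 long, 14 mm above the bar's top, at the free end.
- rail_out: The next rail, same bar, top at z = 200 mm. Origin: on the bench under its free end beside the gap; the bar runs 260 mm along its own +y to a post. Nearly in line with the first (gap 30 to 60 mm, sideways offset to 6 mm, angle to 0.05 rad). Fixed. A carrier pressed on it or its dock with over 30 N damages it; even slow landings spike to 20 N.
- out_stop (a point): Top of the next rail's end stop, same shape, 14 mm above the bar's top, 0 to 8 mm from the free end.
- out_entry (a point): Point on the next rail's top, 45 mm from its free end: hang the carrier with its origin about here (anywhere from 25 to 78 mm from the free end is good).
- catch (a joint): Spring catch in the next rail's top, part of a dock clamped by hand somewhere along the bar, place not measured: its latch face is 115 to 145 mm from the free end. Tongue 9 mm wide, ramp towards the gap starting 14 mm before the latch face. Value in m: 0 = up (5 mm proud), 0.006 = pressed level, against a 1 to 3 N spring. A sliding glider presses it down; it snaps up behind.
- buffer (a joint): Spring plunger of the dock, face 27 mm beyond the latch face when free, 2 to 13 mm above the rail top. Value in m: 0 = free, 0.007 = solid end. Pushes back 3 N at first touch, 7 N at the solid end, then steeply more. The 30 mm glider must press it in over 3 mm for the catch to snap up; latched, it rests 3 mm in. The block behind it is 17 mm above the rail top.
- screwdriver: Screwdriver, 160 mm long, lying on the bench below the rails (under the hanging covers' lower edges, which are 56 mm up). Origin: middle of its underside. To be left alone.
- spanner: Steel spanner, 150 mm long, lying on the bench towards the robot. Origin: middle of its underside. To be left alone.
Mind the look-alikes: they are no part of the job. Leave any pink, purple or turquoise look-alike of the carrier alone.

How it is judged:
On the way, in this order (a step that is already met when the one before it is completed fails the run):
1. the carrier hangs on the near end of the next rail, between its end stop and the catch (y of carrier in the frame of rail_out between 0.02 and 0.084 m and z of carrier in the frame of rail_out between 0.196 and 0.203 m and angle between carrier's own z axis and vertical below 0.1 rad and contact force between carrier and rail_out above 0.3 N), for 0.1 s.
2. the carrier, sliding on the rail, presses the catch down (value of joint catch above 0.003 m and contact force between carrier and rail_out above 0.3 N and z of carrier in the frame of rail_out below 0.205 m), for 0.05 s.
At the end, for the whole second after the job is handed in: The carrier hangs at rest on the next rail, upright within 0.1 rad and seated on the rail top within 4 mm, its origin more than 122 mm along that rail, held between the catch (up again, within 1.5 mm) and the buffer (still pressed in 1.5 to 5 mm); the queued carrier is within 20 mm of where it was (value of joint catch below 0.0015 m and value of joint buffer between 0.0015 and 0.005 m and y of carrier in the frame of rail_out above 0.122 m and z of carrier in the frame of rail_out between 0.196 and 0.204 m and angle between carrier's own z axis and vertical below 0.1 rad and linear speed of carrier below 0.02 m/s and distance of queued from where it was at the start of the episode below 0.02 m); the robot touches nothing.
It fails at once if the carrier is pressed on the next rail or its dock with more than 30 N (contact force between carrier and rail_out above 30 N).
It fails at once if the carrier is pressed on its first rail with more than 30 N (contact force between carrier and rail_in above 30 N).
It fails at once if the queued carrier is moved by more than 20 mm (distance of queued from where it was at the start of the episode above 0.02 m).
It fails at once if the robot presses on a rail or its dock with more than 30 N (contact force between any of the arm, the fingers and rail_out above 30 N or contact force between any of the arm, the fingers and rail_in above 30 N).
It fails at once if a loose tool on the bench is moved by more than 20 mm (distance of any of screwdriver, spanner from where it was at the start of the episode above 0.02 m).
It also fails if it takes over 59 s, if anything falls off the work surface, if the arm or the gripper's body presses on something with over 40 N, if the wrist force passes 120 N, or if a joint passes its speed limit or range.

### The arm

A 7-joint arm with a two-finger parallel gripper is mounted at the origin on the work surface. World frame = base frame: x ahead of the robot, y to its left, z up, the work surface at z = 0. Lengths are in m, angles in rad, forces in N, time in s.
With the tool pointing down it reaches from about 0.425 to 1.025 m from the base axis. Payload 9.4 kg.
Tool frame: the origin (TCP) lies at the centre of the arm's flange, where the gripper is bolted on; the fingertips stand ctrl.tips_ahead ahead of it and the grasp point (between the pads) lies 167 mm ahead of it (ctrl.tips_ahead is the distance from the TCP to the fingertips, in m); z points along the fingers, y is the line along which they close (so a half turn about z gives the same grasp; the last joint's range is limited). The gripper opens to 93 mm and grips with 3 to 60 N. Pads are 15 mm wide; open, the fingers measure 128 mm over their backs; the gripper's body (75 mm by 188 mm) begins 65 mm behind the grasp point.
Start: joints at [1.049, 0.599, -0.003, 1.599, 0.002, 0.943, -0.08], TCP at [0.312, -0.654, 0.405] pointing down, gripper open.
Joint ranges: [-2.57, 2.57], [-0.35, 1.97], [-1.29, 1.29], [0.11, 2.56], [-1.05, 4.19], [0.11, 1.86], [-2.63, 2.63]. Speed limits (rad/s): [2.22, 2.22, 3.01, 3.01, 3.14, 3.14, 3.14].

### API

Orientations are given as [roll, pitch, yaw] about the fixed x, y, z axes, in that order (R = Rz(yaw) Ry(pitch) Rx(roll)).
In Python, from cell import ctrl gives the robot as it stands.
- The arm moves only by the tool apply_moves, never from a script. Its argument "plan" is a list of rows, each a list of 4 numbers: the shift along the tool's x, y, z in units of 60 mm (1.0 is 60 mm), then the turn about the tool's z in units of 5 degrees (1.0 is 5 degrees). A call has 1 to 5 rows; each row is the pose to reach, as a shift and turn from the pose commanded when the call began, along the tool's axes at that moment; what a row does not reach only later rows make up. A row lasts 1/8 s, in which the tool goes at most 62.5 mm and 10.7 degrees, less where a joint would pass 70% of its speed; a pose out of reach is approached as far as the arm can. A call with a gripper value outside its range is refused whole. "jaw" is the opening, from 0 (shut) to 1 (fully open), set as the call begins (left out, the last holds). The fingers move at their own pace and stop on an object; "force" is the grip in N (left out, the last holds). Time passes only in rows, so rows that repeat a pose let the fingers close. It gives the time, the measured TCP pose, the force, the opening and the grip force at its end, in the units of the state.
- ctrl.sense(): the state, without advancing time (a new reading comes with each control period).
- ctrl.grab_frame(name): name is "side" or "top"; returns a dict with "pixels" (420x560x3 uint8, red, green, blue), "vertical_fov" (degrees; the focal length in pixels is half the picture's height over the tangent of half this angle, whatever the lens; pixels are square), "cx", "cy" (the principal point, pixels), "pose" (4x4, takes a point from camera to world coordinates). Camera axes: x right, y up, looking along -z (the intrinsics and any distortion apply to the point x, -y, -z); pixel columns grow to the right and rows downward; lengths in m; the calibration is good to about 2 mm. A picture is of the moment at which its call begins. There is no depth.
- ctrl.close_job(): hands the job in; it is judged then, once.
Trained networks look in the newest picture that a camera, given by its name, has taken for a name from the list of things; names that differ only in an ending like _2 or _b are one class to them, and where a whole thing is asked for, a point or a joint stands for the part that bears it (a point fixed in the world has none). Each returns a list of dicts, best first, with "score" (0 to 1); they miss things now and then, are a little off and sometimes report something else, mostly with a low value. They report only what shows in the picture. A call takes as long as a camera call. They do not tell look-alikes from the thing itself.
- ctrl.cut_out(camera, query): "mask" (420x560 bool, what is visible of it) and "pixel" ([row, column] in pixels, amid what is visible of it).
- ctrl.mark_of(camera, query): "pixel" ([row, column] in pixels: a listed point, or the origin of a listed thing).
The state is a dict: "clock": time; "qpos": joint angles; "qvel": joint speeds; "joint_torque": joint torques, N m; "tool_pos": TCP position; "ee_rot": TCP orientation; "force": force on the tool from outside, world axes, zero at the start; "wrist_torque": the same for the moment, N m; "gripper_width": finger opening in m; "grasp_force": force on a finger pad.
Only numpy, scipy, OpenCV 4.12 (cv2) and the standard library are available. Lean on these libraries where they do the work, as an engineer would, in place of code of your own. Each camera call takes 0.05 s, during which the arm holds its last target. There are 200 camera calls.

## Working session

There is one attempt and no reset: what is moved stays moved. The work goes in short steps, Python scripts to look and compute and a tool call to move; the robot and the scene stay as the last step left them, time stands still between calls to the robot, and variables do not carry over. Pictures are saved under pics/ and viewed, at most 10 in all, crops included, and the job is handed in when it is done.

Besides the shell and the picture viewer there is one more tool, called as name(argument=value, ...), one argument or row to a line, values as JSON. apply_moves: Moves the arm, as the interface text tells. Its arguments: {"type":"object","properties":{"plan":{"type":"array"},"jaw":{"type":"number"},"force":{"type":"number"}},"required":["plan"]}

```bash
mkdir -p pics; ls
cat > h.py <<'E'
import numpy as np,cv2
from cell import ctrl
def K(f):
    h=f["pixels"].shape[0]; fl=h/2/np.tan(np.radians(f["vertical_fov"])/2)
    return fl,f["cx"],f["cy"]
def ray(f,p):
    fl,cx,cy=K(f); T=np.array(f["pose"]); d=T[:3,:3]@np.array([(p[1]-cx)/fl,-(p[0]-cy)/fl,-1.0])
    return T[:3,3],d
def atz(f,p,z):
    o,d=ray(f,p); return o+d*(z-o[2])/d[2]
def proj(f,X):
    fl,cx,cy=K(f);T=np.array(f["pose"]);c=T[:3,:3].T@(np.array(X)-T[:3,3])
    return np.array([cy-fl*c[1]/-c[2], cx+fl*c[0]/-c[2]])
def tri(f1,p1,f2,p2):
    A=np.zeros((3,3));b=np.zeros(3)
    for f,p in((f1,p1),(f2,p2)):
        o,d=ray(f,p);d=d/np.linalg.norm(d);M=np.eye(3)-np.outer(d,d);A+=M;b+=M@o
    return np.linalg.solve(A,b)
E
python3 - <<'E'
from h import *
np.set_printoptions(precision=4,suppress=True)
for c in("side","top"):
    f=ctrl.grab_frame(c); cv2.imwrite(f"pics/{c}0.png",f["pixels"][:,:,::-1])
    print(c,{k:v for k,v in f.items() if k!="pixels"})
    for q in("carrier","grip","foot","queued","rail_in","in_stop","rail_out","out_stop","out_entry","catch","buffer"):
        print(q,[(np.round(r["pixel"],1).tolist(),round(r["score"],2)) for r in ctrl.mark_of(c,q)][:4])
s=ctrl.sense();print(s)
E
```

```text
pics
side {'vertical_fov': 47.4249287758653, 'cx': 276.8370753882257, 'cy': 218.45134845384163, 'pose': array([[-0.9774,  0.1557, -0.143 ,  0.3335],
       [-0.2111, -0.7549,  0.6209,  0.5377],
       [-0.0113,  0.637 ,  0.7707,  0.9161],
       [ 0.    ,  0.    ,  0.    ,  1.    ]])}
carrier [([192.5, 189.8], 0.97), ([276.4, 290.7], 0.97), ([201.5, 220.1], 0.94), ([209.9, 287.8], 0.79)]
grip [([191.8, 221.3], 0.91), ([197.9, 287.1], 0.89), ([181.9, 195.8], 0.56), ([267.2, 293.7], 0.55)]
foot [([228.3, 287.7], 0.93), ([292.7, 294.0], 0.91), ([210.6, 199.4], 0.87), ([220.1, 222.0], 0.78)]
queued [([156.3, 236.5], 0.63)]
rail_in []
in_stop []
rail_out []
out_stop [([241.3, 199.7], 0.8)]
out_entry [([264.0, 194.2], 0.81), ([201.5, 219.9], 0.69)]Traceback (most recent call last):
  File "<stdin>", line 7, in <module>
ValueError: it knows: carrier, foot, grip, in_stop, out_entry, out_stop, queued, rail_in, rail_out, screwdriver, spanner
```

Run:
```python
from h import *
np.set_printoptions(precision=4,suppress=True)
for c in("top",):
    f=ctrl.grab_frame(c); cv2.imwrite(f"pics/{c}0.png",f["pixels"][:,:,::-1])
    print(c,{k:v for k,v in f.items() if k!="pixels"})
    for q in("carrier","grip","foot","queued","rail_in","in_stop","rail_out","out_stop","out_entry"):
        print(q,[(np.round(r["pixel"],1).tolist(),round(r["score"],2)) for r in ctrl.mark_of(c,q)][:4])
s=ctrl.sense();print(s, ctrl.tips_ahead)
```

```text
top {'vertical_fov': 48.290893769090616, 'cx': 284.85543559528276, 'cy': 209.79787113448032, 'pose': array([[-0.0151,  0.9846, -0.1744,  0.2907],
       [-0.9998, -0.0175, -0.0119, -0.0652],
       [-0.0147,  0.1742,  0.9846,  1.145 ],
       [ 0.    ,  0.    ,  0.    ,  1.    ]])}
carrier [([148.9, 283.2], 0.97), ([121.6, 312.4], 0.83), ([213.7, 315.0], 0.79), ([233.2, 234.7], 0.69)]
grip [([213.6, 311.5], 0.72), ([231.0, 234.1], 0.66), ([114.3, 313.1], 0.62), ([146.4, 282.3], 0.59)]
foot [([235.3, 239.0], 0.7), ([162.3, 287.6], 0.66), ([220.1, 310.7], 0.66), ([131.2, 312.5], 0.58)]
queued [([148.4, 346.2], 0.66)]
rail_in [([177.2, 260.0], 0.66)]
in_stop [([145.4, 257.8], 0.73), ([290.1, 370.8], 0.65)]
rail_out []
out_stop [([147.5, 231.9], 0.7)]
out_entry [([149.0, 211.7], 0.69)]
{'clock': 1.0, 'qpos': array([ 1.0493,  0.5993, -0.0025,  1.5994,  0.0018,  0.9429, -0.0798]), 'qvel': array([ 0.0009,  0.0001, -0.0006,  0.0001,  0.0023, -0.0012, -0.0015]), 'joint_torque': array([  0.0012, -76.4833,   1.4963, -25.2709,  -0.0524,   0.0105,
         0.    ]), 'tool_pos': array([ 0.3119, -0.6544,  0.4047]), 'ee_rot': array([-3.1416,  0.    ,  0.4449]), 'force': array([ 0.0353, -0.0563, -0.5918]), 'wrist_torque': array([ 0.0375,  0.0458, -0.0208]), 'grasp_force': 0.0, 'gripper_width': 0.09315980021270338} 0.1861
```

View pics/side0.png

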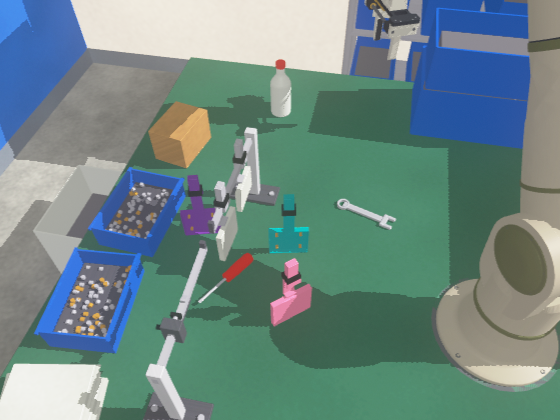

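View pics/top0.png

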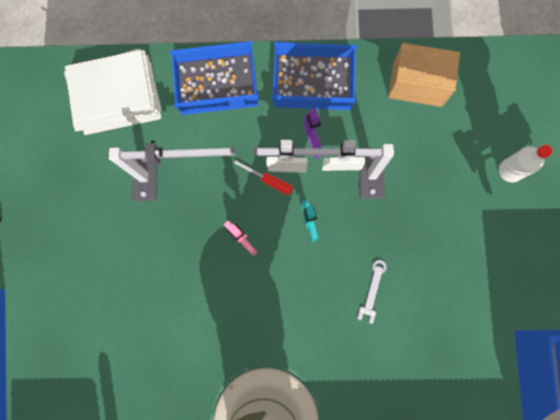

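The top view shows rail_out on the left (row ~152, cols 115-232), the gap at cols 232-258, and the carrier at (149,283) with the queued one at (148,346). The dock is near col 152. In the side view, the carrier is at (201,220). The pink, turquoise and purple items are decoys.

Run:
```python
from h import *
np.set_printoptions(precision=4,suppress=True)
fs=ctrl.grab_frame("side");ft=ctrl.grab_frame("top")
for n,a,b in(("carrier",(201.5,220.1),(148.9,283.2)),("grip",(191.8,221.3),(146.4,282.3)),("foot",(220.1,222),(162.3,287.6)),("queued",(156.3,236.5),(148.4,346.2)),("outstop",(241.3,199.7),(147.5,231.9)),("entry",(264,194.2),(149,211.7))):
    X=tri(fs,a,ft,b); print(n,X,proj(fs,X)-a,proj(ft,X)-b)
t=cv2.resize(ft["pixels"][125:180,105:305],None,fx=4,fy=4,interpolation=cv2.INTER_CUBIC)
s=cv2.resize(fs["pixels"][170:350,145:265],None,fx=3.3,fy=2.0*1.0,interpolation=cv2.INTER_CUBIC)
cv2.imwrite("pics/t1.png",t[:,:,::-1])
s=cv2.resize(fs["pixels"][170:350,130:265],None,fx=3.3,fy=3.3,interpolation=cv2.INTER_CUBIC)
cv2.imwrite("pics/s1.png",s[:,:,::-1])
```

```text
carrier [ 0.5847 -0.0524  0.2084] [-0.0769 -0.2378] [0.2381 0.0152]
grip [ 0.5793 -0.0511  0.2396] [-0.2079 -0.6293] [0.6351 0.0403]
foot [ 0.5832 -0.0603  0.138 ] [0.8908 3.0829] [-3.025  -0.2281]
queued [ 0.5847 -0.1829  0.2098] [0.1991 0.6058] [-0.661  -0.0334]
outstop [0.5899 0.0539 0.2136] [0.1953 0.6327] [-0.5851 -0.0519]
entry [0.5891 0.0974 0.2035] [-0.0574 -0.1875] [0.1678 0.015 ]
```

View pics/t1.png

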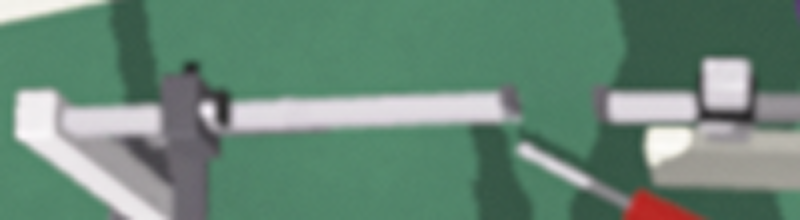

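View pics/s1.png

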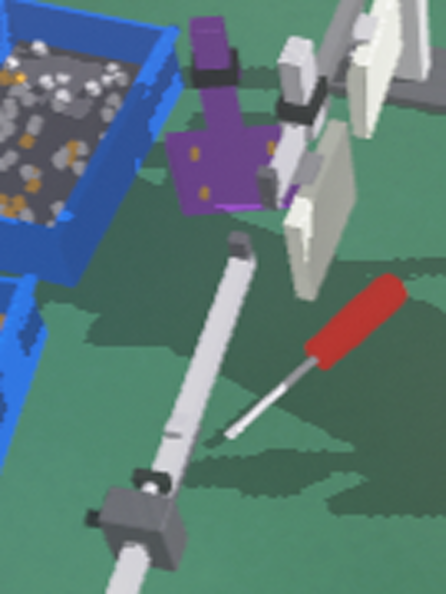

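Both crops show the same layout. Rail_out runs from its dark end stop at top px ~(150,232) to a dock block at col ~150-160, with a catch slot visible in the side view at about (301,182). Next I'll fit the rail edges and the block at subpixel level at their known heights.

```bash
cat > m.py <<'E'
from h import *
np.set_printoptions(precision=4,suppress=True)
fs=ctrl.grab_frame("side");ft=ctrl.grab_frame("top")
def est(n,z):
    for c,f,q in(("side",fs,n),("top",ft,n)):
        for r in ctrl.mark_of(c,q):
            X=atz(f,r["pixel"],z)
            if .54<X[0]<.63: print(n,c,X,round(r["score"],2))
for n,z in(("carrier",.2),("grip",.23),("foot",.14),("queued",.2),("in_stop",.214),("out_stop",.214),("out_entry",.2)): est(n,z)
# top: far upper edge of rails; profile along column
g=cv2.GaussianBlur(ft["pixels"],(0,0),0.6).astype(float).sum(2)-0
R=ft["pixels"][:,:,0].astype(float)
def edge(c,r0,r1,up):
    p=R[r0:r1,c]; d=np.diff(p)*(1 if up else -1); i=int(d.argmax()); 
    w=np.clip(d[max(0,i-1):i+2],0,None); k=np.arange(max(0,i-1),max(0,i-1)+len(w)); return r0+.5+(w*k).sum()/w.sum()
for nm,cols in(("out",range(168,226,3)),("in",list(range(264,277,2))+list(range(300,334,4)))):
    P=np.array([atz(ft,(edge(c,143,153,True),c),.2)[:2] for c in cols])
    k=np.polyfit(P[:,1],P[:,0],1); res=P[:,0]-np.polyval(k,P[:,1])
    print("top",nm,"far edge x at y=-.05,.1:",np.polyval(k,[-.05,.1,]),"slope",k[0],"rms",res.std()*1e3)
# side: left/right edges per row
S=fs["pixels"][:,:,0].astype(float)
def sedge(r,c0,c1,up):
    p=S[r,c0:c1]; d=np.diff(p)*(1 if up else -1); i=int(d.argmax()); a=max(0,i-1)
    w=np.clip(d[a:i+2],0,None); k=np.arange(a,a+len(w)); return c0+.5+(w*k).sum()/w.sum()
P=[]
for r in range(256,300,3):
    c=203-(r-245)*0.36
    P.append(atz(fs,(r,sedge(r,int(c-14),int(c),True)),.2)[:2])
P=np.array(P);k=np.polyfit(P[:,1],P[:,0],1);print("side out far edge",np.polyval(k,[-.05,.1]),k[0],(P[:,0]-np.polyval(k,P[:,1])).std()*1e3)
E
python3 m.py
python3 - <<'E'
from h import *
fs=ctrl.grab_frame("side");ft=ctrl.grab_frame("top")
# pixel dumps near the stops, red channel
np.set_printoptions(linewidth=200)
print(ft["pixels"][150:152,225:268,0]); print(ft["pixels"][149:152,150:176,0])
print(ft["pixels"][138:156,278:296,0])
E
```

```text
carrier side [ 0.5851 -0.0636  0.2   ] 0.78
carrier top [ 0.5919 -0.058   0.2   ] 0.85
grip side [ 0.5827 -0.0557  0.23  ] 0.57
grip top [ 0.5819 -0.0558  0.23  ] 0.86
foot side [ 0.5899 -0.0589  0.14  ] 0.95
foot top [ 0.5843 -0.0616  0.14  ] 0.76
queued side [ 0.5873 -0.1895  0.2   ] 0.8
queued top [ 0.5847 -0.1916  0.2   ] 0.77
in_stop side [0.5795 0.1047 0.214 ] 0.73
in_stop side [0.589  0.0104 0.214 ] 0.67
in_stop top [0.5849 0.0017 0.214 ] 0.61
out_stop side [0.5884 0.0562 0.214 ] 0.56
out_stop top [0.5816 0.0494 0.214 ] 0.96
out_entry side [0.5868 0.0913 0.2   ] 0.88
out_entry top [0.5962 0.0952 0.2   ] 0.57
top out far edge x at y=-.05,.1: [0.5953 0.5925] slope -0.018548764589778905 rms 0.3337340748023041
top in far edge x at y=-.05,.1: [0.5906 0.5954] slope 0.03207416304970996 rms 0.4812619858942939
side out far edge [0.5942 0.5919] -0.015305314905097891 0.3227920289496565
[[223 224 224 220 196 151 117 103  98  97  90  84  79  78  79  78  78  80  80  79  78  78  79  80  79  79  80  88 100 105 107 131 185 218 224 223 222 222 222 223 222 222 222]
 [223 223 224 223 206 168 129 
[... 1118 characters left out ...]
229 190 123  65  50  57]
 [ 75  68 117 182 216 222 222 224 225 227 228 229 224 184 119  68  63  72]
 [118  87 114 178 212 218 218 218 218 220 219 220 212 176 118  81  92 109]
 [159 109 113 176 210 217 216 216 215 216 217 217 208 173 117  92 119 136]
 [177 118 107 166 203 209 210 211 209 209 211 211 202 166 111  96 127 147]
 [186 127  96 136 171 180 181 183 183 182 183 183 173 140  95  94 128 150]
 [192 134  81  88 114 124 126 126 125 127 126 127 120  96  69  90 127 147]
 [186 128  70  51  58  65  65  64  64  65  65  67  64  52  53  84 120 138]
 [163 113  76  68  66  69  65  60  56  54  50  49  44  41  50  78 109 125]
 [122 114 122 131 131 130 129 122 117 111  97  84  76  72  73  81  92 100]]
```

Run:
```python
from h import *
np.set_printoptions(precision=4,suppress=True)
fs=ctrl.grab_frame("side");ft=ctrl.grab_frame("top")
print("block top far edge",atz(ft,(139.1,286.05),.248)); 
print("near edge rail-level", atz(ft,(152,286.05),.212))
for c in(229.6,231,234): print("outstop",c,atz(ft,(150,c),.214),atz(ft,(150,c),.2))
for c in(252.5,256.4): print("instop",c,atz(ft,(150,c),.214))
for c in(160.5,162.3,174.5): print("dock",c,atz(ft,(151,c),.2),atz(ft,(151,c),.21))
print("slot side",atz(fs,(301.5,182),.2), "outstop side",atz(fs,(247,203),.2))
for c,f in(("side",fs),("top",ft)):
  for q in("carrier","rail_out"):
    for r in ctrl.cut_out(c,q):
      ys,xs=np.where(r["mask"]);print(c,q,r["score"],r["pixel"],ys.min(),ys.max(),xs.min(),xs.max())
t=fs["pixels"][180:260,190:250]; t2=cv2.resize(t,None,fx=7,fy=7,interpolation=cv2.INTER_CUBIC)
u=fs["pixels"][270:340,150:220]; u2=cv2.resize(u,(560*70//80//1*1,560),interpolation=cv2.INTER_CUBIC)
cv2.imwrite("pics/s2.png",np.hstack([t2,cv2.resize(u,(380,560))])[:,:,::-1])
```

```text
block top far edge [ 0.593  -0.0589  0.248 ]
near edge rail-level [ 0.5773 -0.0582  0.212 ]
outstop 229.6 [0.5833 0.0585 0.214 ] [0.5877 0.0603 0.2   ]
outstop 231 [0.5832 0.0556 0.214 ] [0.5876 0.0574 0.2   ]
outstop 234 [0.5831 0.0494 0.214 ] [0.5875 0.0511 0.2   ]
instop 252.5 [0.5823 0.0111 0.214 ]
instop 256.4 [0.5822 0.003  0.214 ]
dock 160.5 [0.5884 0.206  0.2   ] [0.5852 0.2031 0.21  ]
dock 162.3 [0.5883 0.2022 0.2   ] [0.5851 0.1993 0.21  ]
dock 174.5 [0.5878 0.1764 0.2   ] [0.5846 0.1738 0.21  ]
slot side [0.5859 0.1729 0.2   ] outstop side [0.5861 0.0557 0.2   ]
side carrier 0.97 [220.4, 223.9] 181 260 213 236
side carrier 0.96 [214.9, 190.7] 175 235 179 218
side carrier 0.75 [298.7, 289.2] 259 324 270 310
side carrier 0.65 [235.1, 287.4] 194 252 268 308
side rail_out 0.75 [378.1, 171.2] 240 419 144 211
top carrier 0.97 [158.7, 285.3] 140 172 267 307
top carrier 0.7 [160.6, 369.8] 144 198 253 392
top carrier 0.67 [125.5, 311.0] 108 158 304 320
top carrier 0.6 [220.5, 312.5] 200 241 301 316
top rail_out 0.94 [160.9, 149.0] 140 200 109 234
```

View pics/s2.png

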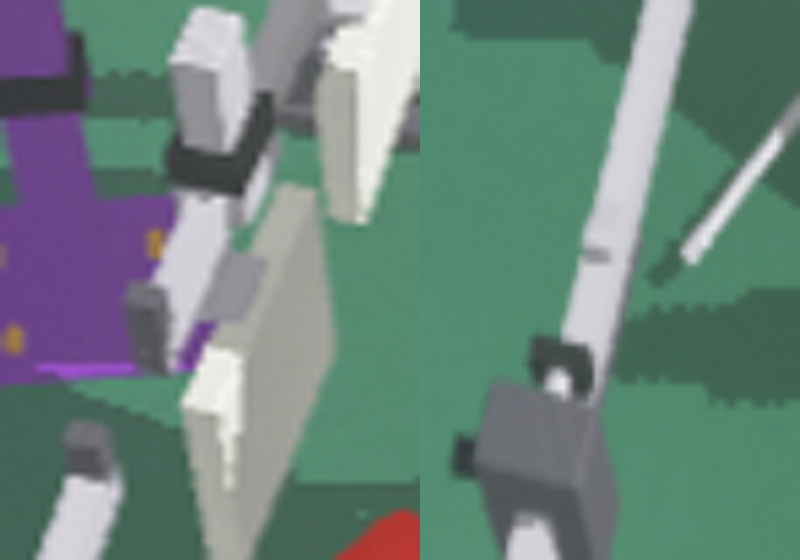

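apply_moves(
  plan=[
    [0.3,-0.25,-0.7,0],
    [0.9,-0.75,-1.4,0],
    [1.6,-1.35,-1.4,0],
    [2.2,-1.8,-1.4,0],
    [2.8,-2.3,-1.4,0],
  ],
  jaw=1,
)

```text
clock: 2.92
tool_pos: [0.4048, -0.4561, 0.4891]
ee_rot: [3.141, -0.0, 0.445]
force: [-0.4, -1.0, -0.5]
gripper_width: 0.0926
grasp_force: 0.0
```

apply_moves(
  plan=[
    [0.6,-0.5,0,0],
    [1.2,-1.0,0,0],
    [1.8,-1.5,0,0],
    [2.4,-2.0,0,0],
    [2.8,-2.35,0,0],
  ],
)

```text
clock: 3.55
tool_pos: [0.496, -0.2558, 0.4889]
ee_rot: [3.142, -0.001, 0.447]
force: [-0.4, -0.3, 0.1]
gripper_width: 0.0928
grasp_force: 0.0
```

apply_moves(
  plan=[
    [0.6,-0.5,0,0],
    [1.2,-1.0,0,0],
    [1.8,-1.5,0,0],
    [2.4,-2.0,0,0],
    [2.8,-2.35,0,0],
  ],
)

```text
clock: 4.18
tool_pos: [0.5868, -0.0562, 0.4888]
ee_rot: [-3.141, -0.001, 0.447]
force: [0.5, -0.7, -0.4]
gripper_width: 0.0929
grasp_force: 0.0
```

apply_moves(
  plan=[
    [0,0,0,-2],
    [0,0,0,-4],
    [0,0,0,-6],
    [0,0,0,-8],
    [0,0,0,-10],
  ],
)

```text
clock: 4.8
tool_pos: [0.5861, -0.0585, 0.4888]
ee_rot: [3.141, 0.0, 1.323]
force: [1.1, -0.6, -0.6]
gripper_width: 0.0928
grasp_force: 0.0
```

apply_moves(
  plan=[
    [0,0,0,-1.5],
    [0,0,0,-2.56],
    [0,0,0,-2.56],
    [0,0,0,-2.56],
  ],
)

```text
clock: 5.3
tool_pos: [0.5862, -0.0585, 0.4888]
ee_rot: [3.142, 0.0, 1.539]
force: [0.6, 0.0, -0.2]
gripper_width: 0.0931
grasp_force: 0.0
```

apply_moves(
  plan=[
    [0,0,0.4,0],
    [0,0,0.8,0],
    [0,0,1.15,0],
    [0,0,1.35,0],
    [0,0,1.43,0],
  ],
)

```text
clock: 5.92
tool_pos: [0.5862, -0.0584, 0.4025]
ee_rot: [-3.141, 0.0, 1.54]
force: [0.5, 1.3, -0.2]
gripper_width: 0.0928
grasp_force: 0.0
```

apply_moves(
  plan=[
    [0,0,0,0],
    [0,0,0,0],
    [0,0,0,0],
    [0,0,0,0],
    [0,0,0,0],
  ],
  jaw=0.25,
  force=5,
)

```text
clock: 6.55
tool_pos: [0.5862, -0.0584, 0.4031]
ee_rot: [3.141, 0.0, 1.541]
force: [-0.4, 0.4, -0.6]
gripper_width: 0.0476
grasp_force: 0.0
```

Run:
```python
from h import *
fs=ctrl.grab_frame("side");ft=ctrl.grab_frame("top")
a=cv2.resize(fs["pixels"][140:260,170:270],None,fx=4,fy=4,interpolation=cv2.INTER_CUBIC)
b=cv2.resize(ft["pixels"][110:230,240:340],None,fx=4,fy=4,interpolation=cv2.INTER_CUBIC)
cv2.imwrite("pics/g1.png",np.hstack([a,b])[:,:,::-1]); print(ctrl.sense()["force"])
```

```text
[-0.75155086  1.31705795  0.35523232]
```

View pics/g1.png

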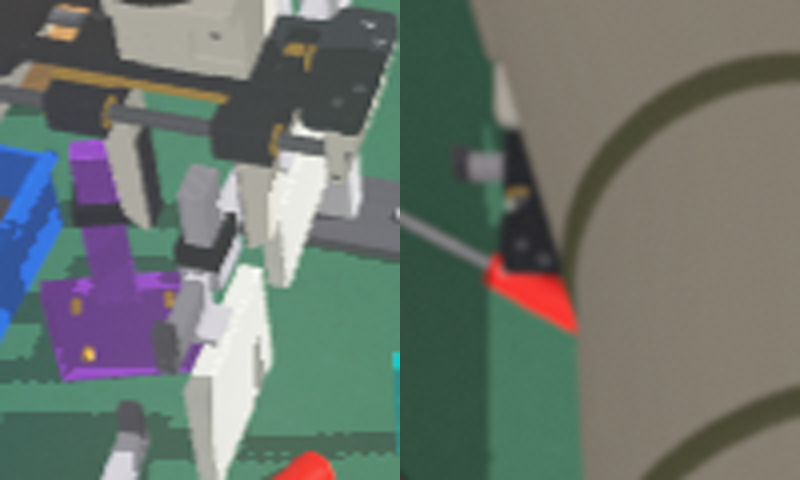

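The side crop shows the fingers straddling the steel block (crop px ~(200,200)), nicely centred, with no contact yet. I'll close gently.

apply_moves(
  plan=[
    [0,0,0,0],
    [0,0,0,0],
    [0,0,0,0],
    [0,0,0,0],
    [0,0,0,0],
  ],
  jaw=0.18,
  force=5,
)

```text
clock: 7.28
tool_pos: [0.5862, -0.0585, 0.4029]
ee_rot: [-3.142, 0.0, 1.541]
force: [0.3, -0.0, -0.8]
gripper_width: 0.0169
grasp_force: 0.0
```

apply_moves(
  plan=[
    [0,0,0,0],
    [0,0,0,0],
    [0,0,0,0],
    [0,0,0,0],
    [0,0,0,0],
  ],
  jaw=0,
  force=6,
)

```text
clock: 7.9
tool_pos: [0.5863, -0.0585, 0.403]
ee_rot: [3.141, -0.0, 1.541]
force: [0.4, 0.4, -0.1]
gripper_width: 0.0136
grasp_force: 6.0
```

apply_moves(
  plan=[
    [0,0,0,0],
    [0,0,0,0],
    [0,0,-0.02,0],
    [0,0,-0.05,0],
    [0,0,-0.1,0],
  ],
  force=35,
)

```text
clock: 8.52
tool_pos: [0.586, -0.0585, 0.4088]
ee_rot: [-3.141, 0.0, 1.541]
force: [0.2, 0.0, -3.4]
gripper_width: 0.014
grasp_force: 35.0
```

apply_moves(
  plan=[
    [0,0,-0.1,0],
    [0,0,-0.2,0],
    [0,0,-0.3,0],
    [0,0,-0.4,0],
    [0,0,-0.5,0],
  ],
)

```text
clock: 9.15
tool_pos: [0.5862, -0.0585, 0.4394]
ee_rot: [3.142, 0.0, 1.541]
force: [0.4, 0.5, -3.7]
gripper_width: 0.0138
grasp_force: 35.0
```

apply_moves(
  plan=[
    [0.15,0,0,0],
    [0.4,0,0,0],
    [0.7,0,0,0],
    [1.0,0,0,0],
    [1.25,0,0,0],
  ],
)

```text
clock: 9.78
tool_pos: [0.5884, 0.0184, 0.4388]
ee_rot: [-3.141, -0.0, 1.542]
force: [-0.6, -0.5, -2.9]
gripper_width: 0.0143
grasp_force: 35.0
```

apply_moves(
  plan=[
    [0.2,-0.005,0,-0.25],
    [0.35,-0.01,0,-0.55],
    [0.6,-0.02,0,-0.55],
    [0.9,-0.035,0,-0.55],
    [1.1,-0.04,0,-0.55],
  ],
)

```text
clock: 10.4
tool_pos: [0.5879, 0.0841, 0.439]
ee_rot: [3.141, -0.0, 1.59]
force: [-0.3, 0.5, -3.0]
gripper_width: 0.0137
grasp_force: 35.0
```

apply_moves(
  plan=[
    [0.1,0,0,0],
    [0.21,0,0,0],
    [0.21,0,0,0],
    [0.21,0,0,0],
  ],
)

```text
clock: 10.9
tool_pos: [0.5878, 0.0947, 0.4388]
ee_rot: [-3.141, 0.0, 1.588]
force: [-0.4, -0.1, -3.4]
gripper_width: 0.0138
grasp_force: 35.0
```

Run:
```python
from h import *
fs=ctrl.grab_frame("side");ft=ctrl.grab_frame("top")
a=cv2.resize(fs["pixels"][190:340,140:240],None,fx=4,fy=4,interpolation=cv2.INTER_CUBIC)
b=cv2.resize(ft["pixels"][110:260,160:260],None,fx=4,fy=4,interpolation=cv2.INTER_CUBIC)
cv2.imwrite("pics/p1.png",np.hstack([a,b])[:,:,::-1]); s=ctrl.sense();print(s["force"],s["tool_pos"],s["ee_rot"],s["qpos"])
```

```text
[ 0.81386559  0.73283931 -3.64729185] [0.58781396 0.09467027 0.43885311] [-3.14145776e+00  2.47723028e-04  1.58816348e+00] [ 0.04749557  0.43586985 -0.42855315  1.8487724   0.22527038  0.90479309
 -0.46847456]
```

View pics/p1.png

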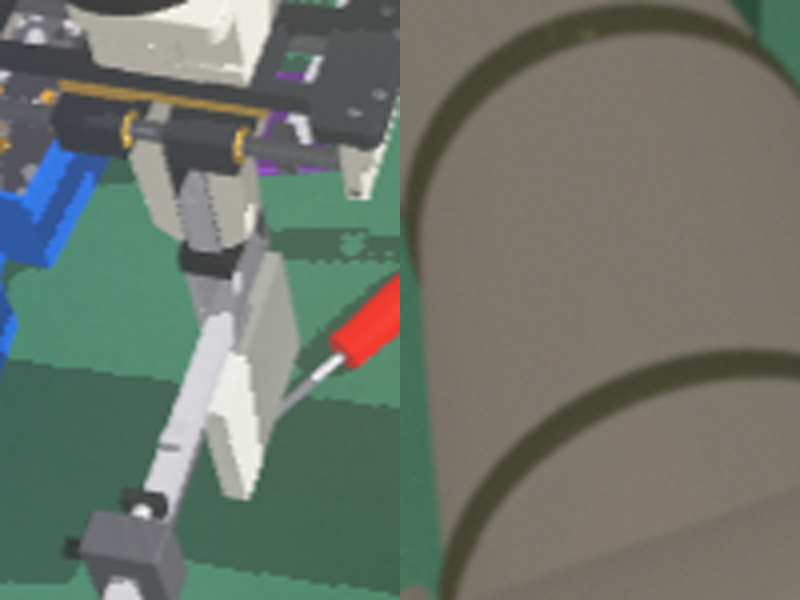

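The side crop shows the carrier hanging over rail_out with its black glider at crop px ~(262,210). The catch slot is ahead at (448,170). I'll check lateral alignment in the side camera before lowering.

Run:
```python
from h import *
np.set_printoptions(precision=4,suppress=True,linewidth=220)
fs=ctrl.grab_frame("side")
print(fs["pixels"][252:261,180:206,0])
# predicted glider front-bottom corners if origin (x0,.0947,.2359), yaw .0175
for x0 in(.585,.587,.589):
    for dx in(-.0115,.0115): print(x0,dx,proj(fs,(x0+dx-.0003,.1097,.2359)),proj(fs,(x0+dx,.1097,.2479)))
# rail edges in side at y .12-.16 level z=.2
print(fs["pixels"][280:292:4,175:205,0])
for x in(.582,.587,.592): print(x,proj(fs,(x,.13,.2)),proj(fs,(x,.11,.2)))
```

```text
[[ 87  88  87  87  73  61  60  71 108 120 146 150 143 142 140 104  71  67  63  62  73 121 136 137 137 128]
 [ 87  88  88  87  73  61  59  59  61  60  61  61  72  77  90  77  66  67  68  64 103 130 139 138 138 138]
 [ 87  88  88  88  72  61  61  61  60  64  67  66  64  61  62  64  68  67  67  75 122 137 135 138 137 144]
 [ 87  87  87  87  73  61  59  61  60  60  63  63  64  64  65  67  67  67  68 104 131 136 136 138 138 159]
 [ 88  88  87  88  79  64  60  61  60  61  61  61  61  61  61  61  64  66  68 120 137 140 138 137 144 169]
 [ 88  87  87  87  83  69  64  63  60  60  62  62  61  61  61  63  63  67  94 128 136 140 138 137 144 168]
 [ 87  87  87  87  87  84 111 109  88  81  71  66  66  64  63  62  62  64 150 154 138 136 138 138 159 174]
 [ 87  87  87  87  87  87 108 137 143 139 137 124 116 104  86  83  76  71 182 210 166 137 138 144 169 178]
 [ 87  86  86  87  87  88 109 138 144 140 138 137 137 136 135 144 148 141 192 210 169 139 138 157 174 176]]
0.585 -0.0115 [260.7256 197.8134] [256.6917 196.6693]
0.585 0.0115 [258.4889 185.1409] [254.4461 183.8588]
0.587 -0.0115 [260.5304 196.7075] [256.4957 195.5513]
0.587 0.0115 [258.2953 184.0437] [254.2517 182.7498]
0.589 -0.0115 [260.3353 195.6022] [256.2999 194.434 ]
0.589 0.0115 [258.1018 182.9472] [254.0574 181.6414]
[[ 85  84  85  86  86  84  86  86  85  86  87  86 135 198 215 215 216 216 214 213 210 226 235 236 237 241 211 162 159 159]
 [ 69  69  70  79  86  86  84  85  85  85  88 188 215 215 216 216 215 213 211 216 232 236 235 245 242 234 233 195 159 160]
 [ 70  69  70  70  70  70  70  69  71  98 190 216 215 216 215 215 212 209 224 234 235 240 242 238 233 234 234 234 197 159]]
0.582 [280.8486 192.2497] [271.4781 195.8474]
0.587 [280.3532 189.5446] [270.9978 193.1786]
0.592 [279.8586 186.844 ] [270.5182 190.5143]
```

The side view suggests +1.5 mm and the top view says it's aligned. I'll take +0.7 mm and lower in stages.

apply_moves(
  plan=[
    [0,0.012,0.05,0],
    [0,0.012,0.12,0],
    [0,0.012,0.2,0],
    [0,0.012,0.27,0],
    [0,0.012,0.32,0],
  ],
)

```text
clock: 11.68
tool_pos: [0.5885, 0.0952, 0.4193]
ee_rot: [-3.141, 0.0, 1.589]
force: [0.9, 1.0, -3.7]
gripper_width: 0.0138
grasp_force: 35.0
```

apply_moves(
  plan=[
    [0,0,0.02,0],
    [0,0,0.04,0],
    [0,0,0.06,0],
    [0,0,0.08,0],
    [0,0,0.1,0],
  ],
)

```text
clock: 12.3
tool_pos: [0.5885, 0.0951, 0.4137]
ee_rot: [3.142, 0.0, 1.589]
force: [0.9, -0.0, -3.1]
gripper_width: 0.0142
grasp_force: 35.0
```

apply_moves(
  plan=[
    [0,0,0.03,0],
    [0,0,0.06,0],
    [0,0,0.09,0],
    [0,0,0.12,0],
    [0,0,0.14,0],
  ],
)

```text
clock: 12.92
tool_pos: [0.5885, 0.0952, 0.4051]
ee_rot: [-3.141, 0.0, 1.589]
force: [-0.3, -0.8, -3.7]
gripper_width: 0.0137
grasp_force: 35.0
```

apply_moves(
  plan=[
    [0,0,0.005,0],
    [0,0,0.01,0],
    [0,0,0.015,0],
    [0,0,0.02,0],
    [0,0,0.02,0],
  ],
)

```text
clock: 13.55
tool_pos: [0.5885, 0.0952, 0.4041]
ee_rot: [-3.142, 0.0, 1.589]
force: [0.8, -0.1, -3.5]
gripper_width: 0.0136
grasp_force: 35.0
```

apply_moves(
  plan=[
    [0,0,0.004,0],
    [0,0,0.008,0],
    [0,0,0.012,0],
    [0,0,0.016,0],
    [0,0,0.016,0],
  ],
)

```text
clock: 14.18
tool_pos: [0.5885, 0.0951, 0.4031]
ee_rot: [-3.141, 0.0, 1.589]
force: [0.2, -1.6, -4.0]
gripper_width: 0.0136
grasp_force: 35.0
```

apply_moves(
  plan=[
    [0,0,0.003,0],
    [0,0,0.005,0],
    [0,0,0.005,0],
  ],
)

```text
clock: 14.55
tool_pos: [0.5885, 0.0952, 0.4029]
ee_rot: [3.141, 0.0, 1.589]
force: [-0.1, -0.3, -0.8]
gripper_width: 0.014
grasp_force: 35.0
```

apply_moves(
  plan=[
    [0.04,0,0,0],
    [0.12,0,0,0],
    [0.22,0,0,0],
    [0.34,0,0,0],
    [0.46,0,0,0],
  ],
)

```text
clock: 15.18
tool_pos: [0.588, 0.1233, 0.4029]
ee_rot: [3.141, 0.0, 1.589]
force: [0.2, -2.2, 0.6]
gripper_width: 0.0139
grasp_force: 35.0
```

apply_moves(
  plan=[
    [0.1,0,0,0],
    [0.2,0,0,0],
    [0.3,0,0,0],
    [0.4,0,0,0],
    [0.45,0,0,0],
  ],
)

```text
clock: 15.8
tool_pos: [0.5875, 0.1498, 0.403]
ee_rot: [3.142, 0.001, 1.589]
force: [0.3, -6.6, 4.7]
gripper_width: 0.0139
grasp_force: 35.0
```

apply_moves(
  plan=[
    [0.05,0,0,0],
    [0.1,0,0,0],
    [0.16,0,0,0],
    [0.22,0,0,0],
    [0.28,0,0,0],
  ],
)

```text
clock: 16.42
tool_pos: [0.5872, 0.1667, 0.4029]
ee_rot: [3.141, 0.0, 1.589]
force: [0.0, -4.5, 4.5]
gripper_width: 0.0136
grasp_force: 35.0
```

apply_moves(
  plan=[
    [0.06,0,0,0],
    [0.12,0,0,0],
    [0.18,0,0,0],
    [0.24,0,0,0],
    [0.28,0,0,0],
  ],
)

```text
clock: 17.05
tool_pos: [0.5869, 0.1835, 0.4029]
ee_rot: [3.142, 0.0, 1.589]
force: [-0.3, -5.4, 5.6]
gripper_width: 0.014
grasp_force: 35.0
```

Now small steps into the buffer.

apply_moves(
  plan=[
    [0.015,0,0,0],
    [0.03,0,0,0],
    [0.045,0,0,0],
    [0.06,0,0,0],
    [0.06,0,0,0],
  ],
)

```text
clock: 17.68
tool_pos: [0.5869, 0.187, 0.403]
ee_rot: [3.141, 0.0, 1.589]
force: [-0.0, -5.6, 5.8]
gripper_width: 0.0137
grasp_force: 35.0
```

apply_moves(
  plan=[
    [0.01,0,0,0],
    [0.02,0,0,0],
    [0.03,0,0,0],
    [0.03,0,0,0],
  ],
)

```text
clock: 18.18
tool_pos: [0.5869, 0.1877, 0.403]
ee_rot: [-3.141, 0.002, 1.588]
force: [-0.1, -8.9, 7.2]
gripper_width: 0.0137
grasp_force: 35.0
```

apply_moves(
  plan=[
    [0.01,0,0,0],
    [0.02,0,0,0],
    [0.03,0,0,0],
    [0.03,0,0,0],
  ],
)

```text
clock: 18.68
tool_pos: [0.5869, 0.1892, 0.4029]
ee_rot: [-3.141, 0.002, 1.588]
force: [-0.3, -10.1, 6.9]
gripper_width: 0.0144
grasp_force: 35.0
```

apply_moves(
  plan=[
    [0.01,0,0,0],
    [0.02,0,0,0],
    [0.02,0,0,0],
  ],
)

```text
clock: 19.05
tool_pos: [0.5869, 0.1902, 0.403]
ee_rot: [-3.141, 0.003, 1.588]
force: [-0.9, -9.8, 8.7]
gripper_width: 0.0139
grasp_force: 35.0
```

apply_moves(
  plan=[
    [0.01,0,0,0],
    [0.02,0,0,0],
    [0.02,0,0,0],
  ],
)

```text
clock: 19.42
tool_pos: [0.5869, 0.1913, 0.403]
ee_rot: [-3.141, 0.003, 1.587]
force: [-0.4, -10.2, 7.4]
gripper_width: 0.0135
grasp_force: 35.0
```

apply_moves(
  plan=[
    [0.01,0,0,0],
    [0.02,0,0,0],
    [0.02,0,0,0],
  ],
)

```text
clock: 19.8
tool_pos: [0.5869, 0.1923, 0.4029]
ee_rot: [-3.141, 0.003, 1.587]
force: [0.4, -11.4, 8.1]
gripper_width: 0.0138
grasp_force: 35.0
```

Run:
```python
from h import *
np.set_printoptions(precision=4,suppress=True)
fs=ctrl.grab_frame("side")
a=cv2.resize(fs["pixels"][230:350,130:250],None,fx=5,fy=5,interpolation=cv2.INTER_CUBIC)
cv2.imwrite("pics/l1.png",a[:,:,::-1]); s=ctrl.sense();print(s["force"],s["tool_pos"],s["ee_rot"])
```

```text
[  1.0342 -11.7892   9.0954] [0.5869 0.1923 0.403 ] [-3.1411  0.0033  1.5873]
```

View pics/l1.png

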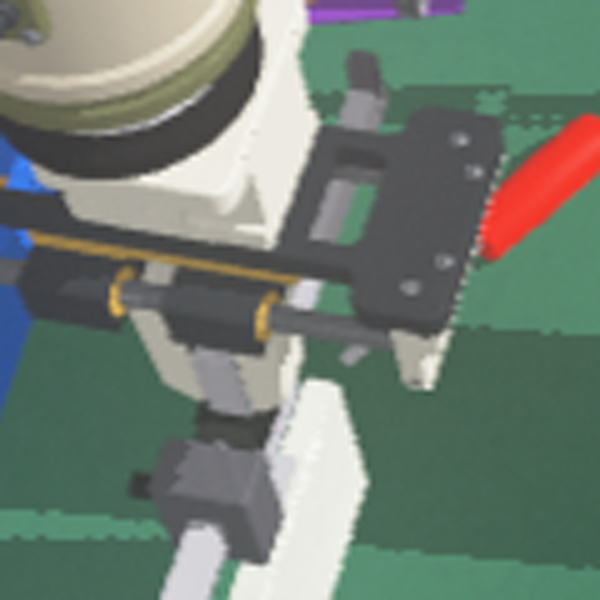

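The glider sits against the dock block (crop px ~(425,235)) with the buffer about 5 mm in, and the catch is hidden. I'll push slightly more, then ease back to test whether the latch holds.

apply_moves(
  plan=[
    [0.01,0,0,0],
    [0.01,0,0,0],
    [0,0,0,0],
    [-0.015,0,0,0],
    [-0.025,0,0,0],
  ],
)

```text
clock: 20.48
tool_pos: [0.5868, 0.1921, 0.4029]
ee_rot: [-3.141, 0.001, 1.588]
force: [0.3, -5.3, 5.6]
gripper_width: 0.0139
grasp_force: 35.0
```

apply_moves(
  plan=[
    [-0.01,0,0,0],
    [-0.015,0,0,0],
    [-0.015,0,0,0],
  ],
)

```text
clock: 20.85
tool_pos: [0.5868, 0.1919, 0.4029]
ee_rot: [3.141, -0.0, 1.589]
force: [0.1, -3.4, 5.5]
gripper_width: 0.0141
grasp_force: 35.0
```

apply_moves(
  plan=[
    [-0.01,0,0,0],
    [-0.02,0,0,0],
    [-0.02,0,0,0],
  ],
)

```text
clock: 21.22
tool_pos: [0.5867, 0.1914, 0.4029]
ee_rot: [3.141, -0.001, 1.59]
force: [0.4, -0.0, 3.8]
gripper_width: 0.014
grasp_force: 35.0
```

apply_moves(
  plan=[
    [-0.01,0,0,0],
    [-0.02,0,0,0],
    [-0.02,0,0,0],
  ],
)

```text
clock: 21.6
tool_pos: [0.5868, 0.1898, 0.4029]
ee_rot: [3.141, -0.001, 1.589]
force: [-0.0, 2.6, 4.1]
gripper_width: 0.0136
grasp_force: 35.0
```

The pull-back is now resisted (+2.6 N despite the buffer pushing back), so it is latched. Releasing and retreating upward.

apply_moves(
  plan=[
    [0,0,0,0],
    [0,0,0,0],
    [0,0,0,0],
    [0,0,0,0],
    [0,0,0,0],
  ],
  jaw=0.5,
  force=10,
)

```text
clock: 22.22
tool_pos: [0.5868, 0.1893, 0.4028]
ee_rot: [-3.141, 0.0, 1.589]
force: [-0.5, 0.4, 0.8]
gripper_width: 0.0463
grasp_force: 0.0
```

apply_moves(
  plan=[
    [0,0,-0.2,0],
    [0,0,-0.5,0],
    [0,0,-0.9,0],
    [0,0,-1.4,0],
    [0,0,-2,0],
  ],
)

```text
clock: 22.85
tool_pos: [0.5865, 0.1893, 0.525]
ee_rot: [3.141, -0.0, 1.589]
force: [1.2, -0.3, 0.0]
gripper_width: 0.0463
grasp_force: 0.0
```

apply_moves(
  plan=[
    [-0.8,0,0,0],
    [-1.6,0,0,0],
    [-2.4,0,0,0],
    [-3.2,0,0,0],
    [-4,0,0,0],
  ],
)

```text
clock: 23.48
tool_pos: [0.5908, -0.052, 0.5246]
ee_rot: [3.14, 0.0, 1.589]
force: [-0.0, -1.3, -0.3]
gripper_width: 0.0464
grasp_force: 0.0
```

Run:
```python
from h import *
np.set_printoptions(precision=4,suppress=True)
fs=ctrl.grab_frame("side");ft=ctrl.grab_frame("top")
a=cv2.resize(fs["pixels"][230:350,130:230],None,fx=4,fy=4,interpolation=cv2.INTER_CUBIC)
b=cv2.resize(ft["pixels"][100:220,130:230],None,fx=4,fy=4,interpolation=cv2.INTER_CUBIC)
cv2.imwrite("pics/e1.png",np.hstack([a,b])[:,:,::-1]); print(ctrl.sense()["tool_pos"])
for c,f in(("side",fs),("top",ft)):
  for n,z in(("carrier",.2),("grip",.23),("queued",.2)):
    for r in ctrl.mark_of(c,n):
        X=atz(f,r["pixel"],z)
        if .54<X[0]<.63: print(c,n,X,round(r["score"],2))
```

```text
[ 0.5909 -0.0566  0.5241]
side carrier [0.5858 0.1871 0.2   ] 0.89
side grip [0.5792 0.1937 0.23  ] 0.8
side grip [0.5827 0.0098 0.23  ] 0.45
side queued [ 0.587  -0.1928  0.2   ] 0.84
top carrier [0.5977 0.1914 0.2   ] 0.66
top grip [0.5899 0.1965 0.23  ] 0.9
top grip [0.5815 0.0829 0.23  ] 0.39
top queued [0.5916 0.0061 0.2   ] 0.24
```

View pics/e1.png

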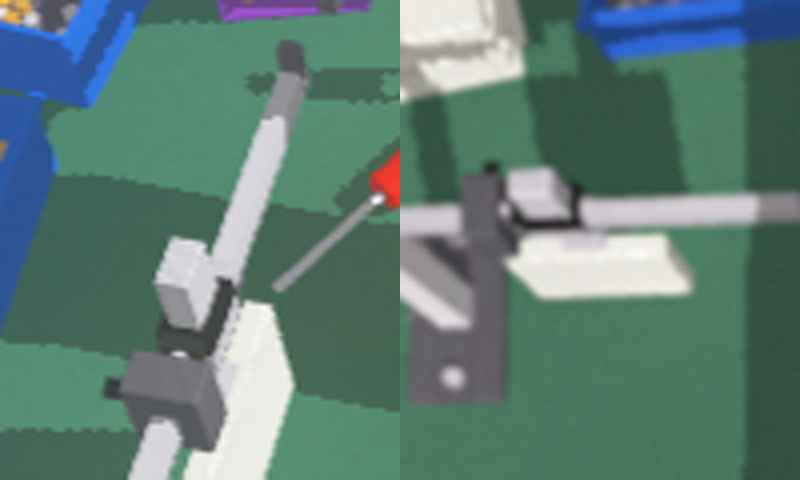

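The final picture shows the carrier upright, seated against the dock (side crop ~(330,195)), at world y ≈ 0.190. That is about 140 mm along the rail. The queued carrier hasn't moved, and the arm is clear.

```bash
python3 -c "
from cell import ctrl
print(ctrl.close_job())"
```

```text
the job is handed in; nothing more can be done
None
```

I moved the carrier over the gap onto the next rail, slid it over the catch against the buffer, let go and handed the job in. I couldn't see the catch itself: I take it as latched because a gentle pull-back was held, and the carrier stayed put after release.

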